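# Show the label of a notched haze plate over the light pad

### The arm

A 6-joint arm with a two-finger parallel gripper is mounted at the origin on the work surface. World frame = base frame: x ahead of the robot, y to its left, z up, the work surface at z = 0. Lengths are in m, angles in degrees, forces in N, time in s.
With the tool pointing down it reaches from about 0.35 to 0.975 m from the base axis. Payload 4.9 kg.
Tool frame: the origin (TCP) lies on the front face of the gripper's body, between the roots of the fingers; the fingertips stand 73 mm ahead of it and the grasp point (between the pads) lies r.grip_point_offset ahead of it (r.grip_point_offset is the distance from the TCP to the grasp point, in m); z points along the fingers, x is the direction in which the jaws open and shut, and the axes are right-handed (so a half turn about z gives the same grasp; the last joint's range is limited). The gripper opens to 85 mm and grips with 20 to 120 N. Pads are 22 mm wide; open, the fingers measure 114 mm over their backs; the gripper's body (76 mm by 85 mm) begins 54 mm behind the grasp point. The pads swing forward as they close: fully open they stand 13 mm farther back than shut.
Start: joints at [-73.969, 3.019, 92.412, -0, 84.569, -6.818], TCP at [0.243, -0.576, 0.304] pointing down, gripper open.
Joint ranges: [-172.51, 172.51], [-57.92, 126.97], [3.15, 148.05], [-58.71, 238.71], [5.1, 150.11], [-179.66, 179.66]. Speed limits (degrees/s): [147.25, 147.25, 180, 180, 180, 180].

### API

Orientations are given as [roll, pitch, yaw] about the fixed x, y, z axes, in that order (R = Rz(yaw) Ry(pitch) Rx(roll)).
In Python, from workcell import readout, imaging, r gives the robot as it stands.
- The arm moves only by the tool send_rows, never from a script. Its argument "increments" is a list of rows, each a list of 7 numbers: the shift along the tool's x, y, z in mm, then the turn, a rotation vector about the tool's x, y, z in degrees, then the finger opening in mm, from 0 to 85.4. In form: [[dx, dy, dz, rx, ry, rz, grip], ...]. A call has 1 to 20 rows; each row shifts and turns the pose as measured when the row begins, along the tool's axes as they then stand; what a row does not reach is not made up. A row lasts 1/8 s, in which the tool goes at most 62.5 mm and 10.7 degrees, less where a joint would pass 70% of its speed; a pose out of reach is approached as far as the arm can. A call with a gripper value outside its range is refused whole. The fingers move at their own pace and stop on an object; "squeeze" is the grip in N (left out, the last holds). Time passes only in rows, so rows that do not move let the fingers close. It gives the time, the measured TCP pose, the force and the opening at its end, in the units of the state.
- readout.sense(): the state, without advancing time (a new reading comes with each control period).
- imaging.camera(name): name is "side" or "top" or "wrist"; returns (picture, depth): 420x560x3 uint8, blue, green, red; 420x560 float32, m along the optical axis (not along the pixel's ray), 0 where there is no reading.
- imaging.get_calibration(name): a dict with "mtx" (3x3 intrinsics, pixels), "k1" (the pictures are not rectified: a ray, as slopes to the right and down, at radius r is drawn at 1 + k1 r^2 times it, then the intrinsics apply), "origin" and "rotation" of the camera in the world; the wrist camera has in their place "mount" (4x4, takes a point from camera to tool coordinates, whose origin is the TCP and whose axes are the tool frame's). Camera axes: x right, y up, looking along -z (the intrinsics and any distortion apply to the point x, -y, -z); pixel columns grow to the right and rows downward; lengths in m; the calibration is good to about 2 mm. A picture is of the moment at which its call begins: read the wrist's pose just before it. get_calibration takes no time and is no camera call.
- r.job_done(): hands the job in, once; it reports no verdict.
The state is a dict: "time_s": time; "joint_pos": joint angles; "joint_vel": joint speeds; "effort": joint torques, N m; "ee_pos": TCP position; "tool_rot": TCP orientation; "ft_force": force on the tool from outside, world axes, zero at the start; "torque": the same for the moment, N m; "opening": opening from 0.0 (shut) to 1.0 (fully open).
Only numpy, scipy, OpenCV 4.12 (cv2) and the standard library are available. Lean on these libraries where they do the work, as an engineer would, in place of code of your own. Each camera call takes 0.05 s, during which the arm holds its last target. There are 200 camera calls.

### The job

Two glass haze-reference plates stand on edge in two stands; take the one with a small notch in a top corner. The notch marks its frosted end, which carries the label on one face: carry the plate to the light pad and tip it back so that the label face looks up (leaning at about 45 degrees or flatter, long edges level), with the label right above the pad's round window and some 10 to 20 cm above it. Finish while still holding it there, still, in the gripper; the plate must not touch the pad, and everything else stays where it is.

Things in the scene. Friction and masses are not known exactly. Their poses are not given: they have to be found in the camera images.
- plate: Notched glass plate on edge: 120 mm long, 8 thick, 60 high, about 0.14 kg; the 40 mm at the notched end are frosted white. Origin: middle of the lower edge, 8 mm above the table in the stand. x: to the frosted, notched end; y: outward normal of the label face; z: up to the edge with the notch. Any yaw. Mass nearly central: grip firmly across the thickness, mid length, top edge; the stand leaves the middle 70 mm free.
- label (a point): Centre of the label, a 32 x 36 mm white paper rectangle, blank, on the label face only: at x 40, y 4, z 24 mm in the plate's frame. With the label towards you and the notch at the top, the notch is at the upper left.
- notch (a point): Middle of the notch, a rectangle 16 mm long by 14 mm deep missing from the plate's top corner at its frosted end: at x 52, y 0, z 53 mm in the plate's frame.
- stand: Fixed aluminium stand that holds the notched plate: base 130 x 56 mm, 8 mm thick, with two black slots 45 mm either side of the middle, each 14 mm long, 11 mm wide between cheeks 8 mm thick, rising to 28 mm above the table. Origin: centre of its underside on the table; x along the slots. The plate lifts straight out.
- blank_stand: The same stand, holding the blank plate. Which of the two is on the robot's left changes.
- blank: The blank plate, to be left alone: same size and glass, one frosted end, but no notch and no label. Loose, standing in its stand. Origin and z as for the notched plate; x to its frosted end.
- pad: Fixed grey light pad flat on the table, 150 x 120 x 15 mm high. Origin: centre of its underside.
- window (a point): Centre of the pad's round white window (70 mm across), flush with its top, 15 mm above the table.
- bottle_l: Bystander: amber glass bottle, 60 mm across, 189 mm high, standing on the robot's left. Origin: centre of its base.
- bottle_r: Bystander: the same bottle on the robot's right.
- beaker: Bystander: steel cup, 70 mm across, 80 mm high, beyond the pad. Origin: centre of its base.

How it is judged:
By the outcome, as a careful person would: the job done as asked, in the order asked, and still so for the second after the job is handed in, while the arm keeps its last pose, push and grip.
It also fails if it takes over 45 s, if anything falls off the work surface, if the arm or the gripper's body presses on something with over 40 N, if the wrist force passes 120 N, or if a joint passes its speed limit or range.

## Working session

There is one attempt and no reset: what is moved stays moved. The work goes in short steps, Python scripts to look and compute and a tool call to move; the robot and the scene stay as the last step left them, time stands still between calls to the robot, and variables do not carry over. Pictures are saved under pics/ and viewed, about 8 in all and at most 12, crops included, and the job is handed in when it is done.

Besides the shell and the picture viewer there is one more tool, called after "Call:" as name([rows], argument=value, ...), one row to a line, values as JSON. send_rows: Moves the arm, as the interface text tells. Its arguments: {"type":"object","properties":{"increments":{"type":"array"},"squeeze":{"type":"number"}},"required":["increments"]}

```bash
mkdir -p pics; cat > h.py <<'E'
import numpy as np, cv2
from scipy.spatial.transform import Rotation as R
from workcell import readout, imaging, r
def tool():
    s=readout.sense(); return np.array(s["ee_pos"]), R.from_euler('xyz',s["tool_rot"],degrees=True).as_matrix(), s
def campose(name):
    c=imaging.get_calibration(name)
    if name=="wrist":
        p,Q,_=tool(); m=np.array(c["mount"]); return c,p+Q@m[:3,3],Q@m[:3,:3]
    return c,np.array(c["origin"]),np.array(c["rotation"])
def ray(cp,u,v):
    c,o,Q=cp; k=c["k1"]; 
    q=cv2.undistortPoints(np.array([[[u,v]]],float),np.array(c["mtx"]),np.array([k,0,0,0.]),)[0,0]
    return o,Q@np.array([q[0],-q[1],-1])
def at_z(cp,u,v,z):
    o,d=ray(cp,u,v); return o+d*(z-o[2])/d[2]
def at_d(cp,u,v,d_): o,d=ray(cp,u,v); return o+d*d_
def proj(cp,P):
    c,o,Q=cp; p=Q.T@(np.array(P)-o); x,y=p[0]/-p[2],-p[1]/-p[2]; f=1+c["k1"]*(x*x+y*y)
    return (np.array(c["mtx"])@[x*f,y*f,1])[:2]
E
python3 - <<'E'
from h import *
print(r.grip_point_offset, readout.sense())
for n in ["side","top","wrist"]:
    cp=campose(n); print(n,cp[0]["mtx"],cp[0]["k1"],cp[1],cp[2])
    im,d=imaging.camera(n); np.savez(f"pics/{n}0.npz",im=im,d=d); cv2.imwrite(f"pics/{n}0.png",im)
a=cv2.imread("pics/side0.png");b=cv2.imread("pics/top0.png")
cv2.imwrite("pics/top0b.png",cv2.resize(b,(784,588),interpolation=cv2.INTER_CUBIC))
cv2.imwrite("pics/side0b.png",cv2.resize(a,(784,588),interpolation=cv2.INTER_CUBIC))
E
```

```text
0.0539 {'time_s': 0.0, 'joint_pos': array([-7.39706175e+01,  3.05659306e+00,  9.24923252e+01, -7.01029269e-04,
        8.45669080e+01, -6.81920517e+00]), 'joint_vel': array([ 0.11826509,  0.05746699, -0.0485707 ,  0.03412704, -0.01341095,
       -0.09015603]), 'effort': array([ 3.26928875e-04, -3.93688273e+01, -3.70173562e+01,  1.18792195e-05,
        7.08751773e-03,  1.35778237e-05]), 'ee_pos': array([ 0.24254291, -0.57550884,  0.30266763]), 'tool_rot': array([-1.79986940e+02,  1.15089715e-01, -6.71513321e+01]), 'ft_force': array([0.17415423, 0.86232972, 0.5278577 ]), 'torque': array([-0.03192039,  0.00599322, -0.00362925]), 'opening': 0.9988506820586672}
side [[405.1492041    0.         277.75087865]
 [  0.         405.1492041  210.33402434]
 [  0.           0.           1.        ]] -0.012992616875892347 [ 0.29830904 -0.639378    0.88930432] [ 39.76855941   0.83930835 -27.58200044]
top [[457.92085896   0.         284.76236608]
 [  0.         457.92085896 210.16402931]
 [  0.           0.           1.        ]] -0.003988414502624146 [0.37051003 0.00839341 1.21862321] [ 10.48882011   0.21924844 -89.79415194]
wrist [[331.90152754   0.         276.36502682]
 [  0.         331.90152754 208.63960108]
 [  0.           0.           1.        ]] -0.04973783312547425 [ 0.31531096 -0.54440409  0.37202959] [[ 0.38878666  0.87642859  0.28410887]
 [-0.92132677  0.37030394  0.11845666]
 [-0.00138783 -0.30781148  0.95144636]]
```

View pics/top0b.png

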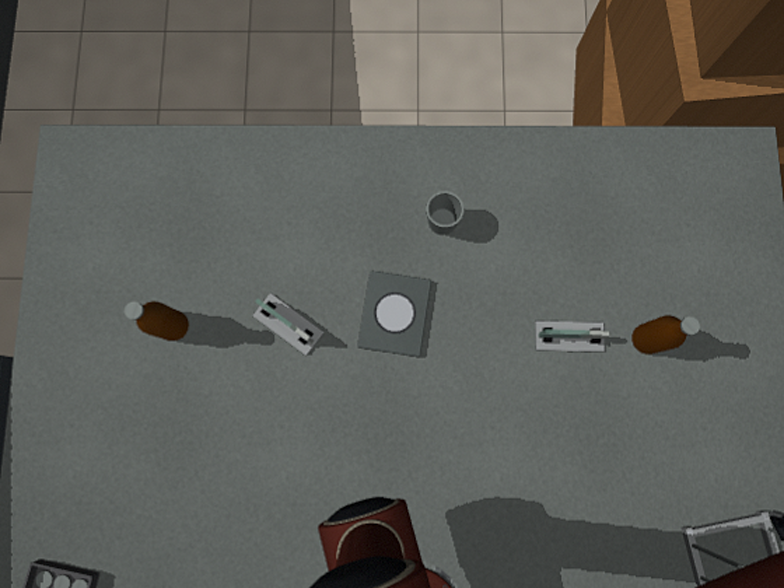

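View pics/side0b.png

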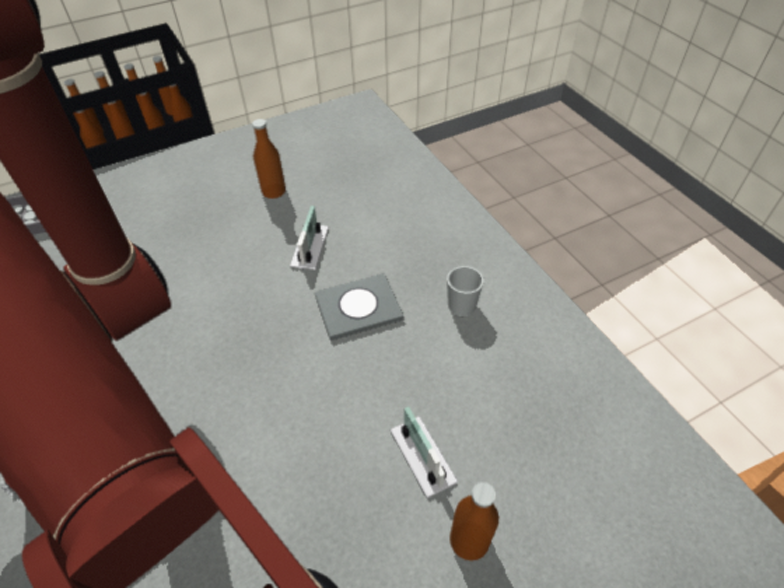

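The top view shows the pad at the centre (window at 395,313 of the enlarged picture), and stands at (287,323) on the left and (571,336) on the right. The side view shows both plates, frosted ends towards the robot's right, but the notch can't be made out yet, so I'll enlarge.

```bash
sed -i 's/np.array(c\["origin"\]),np.array(c\["rotation"\])/np.array(c["origin"]),R.from_euler("xyz",c["rotation"],degrees=True).as_matrix()/' h.py
python3 - <<'E'
from h import *
t=cv2.imread("pics/top0.png");s=cv2.imread("pics/side0.png")
def crop(im,u,v,w=67,h=50,k=6): return cv2.resize(im[v-h//2:v+h//2,u-w//2:u-w//2+w-1],(396,300),interpolation=cv2.INTER_CUBIC)
cv2.imwrite("pics/crops1.png",np.vstack([np.hstack([crop(t,205,231),crop(t,408,240)]),np.hstack([crop(s,222,172),crop(s,303,323)])]))
cp=campose("top"); print(cp[2])
for n,u,v,z in [("window",395,313,.015),("Lstand",287,323,.008),("Rstand",571,336,.008)]: print(n,at_z(cp,u/1.4,v/1.4,z))
cp=campose("side")
for n,u,v,z in [("window",358,304,.015)]: print(n,at_z(cp,u/1.4,v/1.4,z))
E
```

```text
[[ 0.00359269  0.9832866  -0.18202897]
 [-0.99998622  0.00283608 -0.00441666]
 [-0.0038266   0.18204233  0.98328325]]
window [0.55705598 0.0206343  0.015     ]
Lstand [0.53823769 0.22649069 0.008     ]
Rstand [ 0.51501665 -0.31323846  0.008     ]
window [0.55872302 0.01873865 0.015     ]
```

View pics/crops1.png

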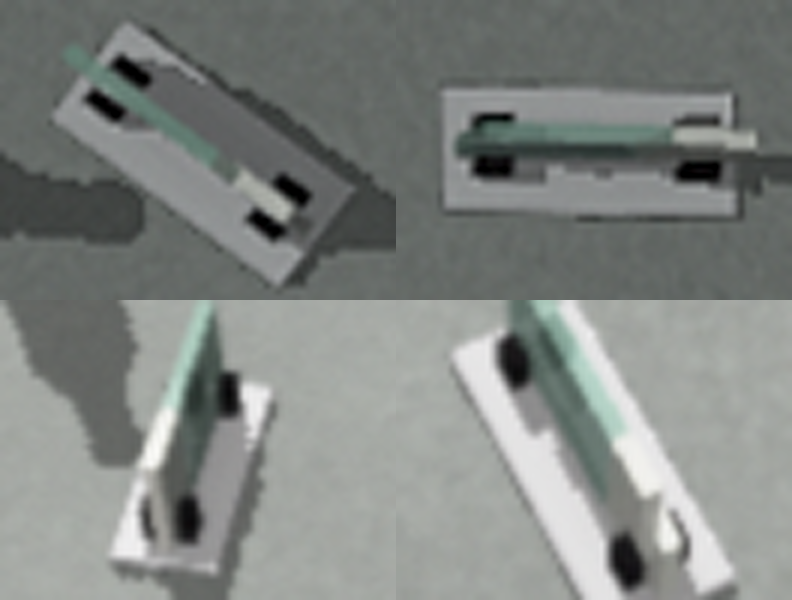

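The right plate seems to show a stepped white end, which would be the notch, but I'll check from near with the wrist camera. Next, a planner that prints the rows to type.

```bash
cat >> h.py <<'E'
def plan(P,Rt,smax=45,amax=9,grip=85,n=None):
    p,Q,s=tool(); rv=R.from_matrix(Q.T@Rt).as_rotvec(degrees=True); P=np.array(P)
    n=n or int(max(1,np.ceil(np.linalg.norm(P-p)*1000/smax),np.ceil(np.linalg.norm(rv)/amax)))
    print("n",n); out=[]
    for i in range(n):
        Qi=Q@R.from_rotvec(rv*i/n,degrees=True).as_matrix()
        out.append([float(x) for x in np.round(np.r_[Qi.T@(P-p)*1000/n,rv/n],1)]+[grip])
    print(out)
def down(yaw): return R.from_euler('xyz',[180,0,yaw],degrees=True).as_matrix()
E
python3 - <<'E'
from h import *
plan([0.40,-0.313,0.30],down(0))
E
```

```text
n 8
[[-22.6, -30.9, 0.4, -0.0, 0.0, -8.4, 85], [-17.9, -33.8, 0.4, -0.0, 0.0, -8.4, 85], [-12.7, -36.1, 0.4, -0.0, 0.0, -8.4, 85], [-7.3, -37.6, 0.4, -0.0, 0.0, -8.4, 85], [-1.8, -38.2, 0.4, -0.0, 0.0, -8.4, 85], [3.8, -38.1, 0.4, -0.0, 0.0, -8.4, 85], [9.4, -37.1, 0.4, -0.0, 0.0, -8.4, 85], [14.7, -35.3, 0.4, -0.0, 0.0, -8.4, 85]]
```

Call:
send_rows([
  [-23,-31,0,0,0,-8.4,85],
  [-18,-34,0,0,0,-8.4,85],
  [-13,-36,0,0,0,-8.4,85],
  [-7,-38,0,0,0,-8.4,85],
  [-2,-38,0,0,0,-8.4,85],
  [4,-38,0,0,0,-8.4,85],
  [9,-37,0,0,0,-8.4,85],
  [15,-35,0,0,0,-8.4,85],
  [0,0,0,0,0,0,85],
])

```text
time_s: 1.27
ee_pos: [0.3988, -0.3012, 0.2997]
tool_rot: [-179.6, 0.1, 2.2]
ft_force: [-0.1, -0.6, -0.2]
opening: 0.997
```

```bash
python3 - <<'E'
from h import *
p,Q,s=tool();print(p,s["tool_rot"],s["joint_pos"])
cp=campose("wrist"); im,d=imaging.camera("wrist"); import pickle; pickle.dump((cp,im,d),open("pics/w1.pkl","wb"))
cv2.imwrite("pics/w1.png",cv2.resize(im,(784,588),interpolation=cv2.INTER_CUBIC))
E
```

```text
[ 0.39876565 -0.30118142  0.29972378] [-1.79615847e+02  1.28342551e-01  2.17416326e+00] [-45.67025208 -14.21739244 108.85710913   0.16313259  85.73121967
 -47.85665453]
```

View pics/w1.png

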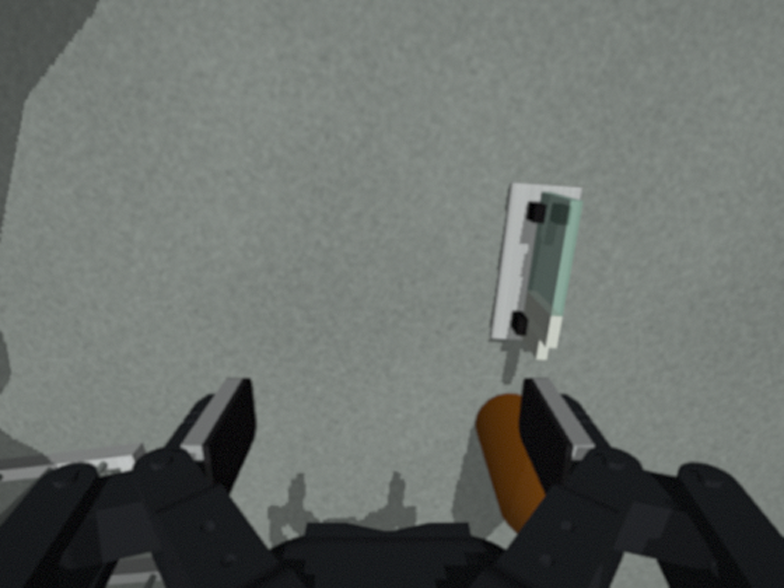

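The notch is clear at (547,350) on the right plate: the top white strip steps down at the near end. So the right plate is the one to take, with its frosted end towards -y and the label face towards +x. I'll get above it, and locate the bottle too.

```bash
python3 - <<'E'
from h import *
import pickle
cp,im,d=pickle.load(open("pics/w1.pkl","rb"))
print("plate top ends",at_z(cp,571/1.4,199/1.4,.068),at_z(cp,556/1.4,318/1.4,.068), "stand",at_z(cp,513/1.4,184/1.4,.008),at_z(cp,491/1.4,339/1.4,.008))
t=campose("top"); f=np.load("pics/top0.npz")
for u,v in [(690,326),(640,340)]: print("bottle top/base",at_d(t,u/1.4,v/1.4,f["d"][int(v/1.4),int(u/1.4)]))
plan([0.515,-0.305,0.27],down(0))
E
```

```text
plate top ends [ 0.51523972 -0.24997604  0.068     ] [ 0.51743038 -0.33192053  0.068     ] stand [ 0.49246536 -0.24625176  0.008     ] [ 0.48902183 -0.37470604  0.008     ]
bottle top/base [ 0.51006513 -0.45770664  0.19021984]
bottle top/base [ 0.50364898 -0.42988552  0.04452847]
n 3
[[38.9, 2.4, 9.8, -0.1, 0.1, 0.7, 85], [38.9, 1.9, 9.8, -0.1, 0.1, 0.7, 85], [38.9, 1.5, 9.9, -0.1, 0.1, 0.7, 85]]
```

Call:
send_rows([
  [39,2,10,0,0,0.7,85],
  [39,2,10,0,0,0.7,85],
  [39,2,10,0,0,0.7,85],
  [0,0,0,0,0,0,85],
])

```text
time_s: 1.82
ee_pos: [0.5166, -0.3099, 0.268]
tool_rot: [-179.8, 0.2, -0.7]
ft_force: [-0.2, -0.7, -0.4]
opening: 0.998
```

```bash
python3 - <<'E'
from h import *
p,Q,s=tool();print(p,s["tool_rot"],s["joint_vel"])
cp=campose("wrist"); im,d=imaging.camera("wrist"); import pickle; pickle.dump((cp,im,d),open("pics/w2.pkl","wb"))
u,v=proj(cp,[.516,-.312,.068]);print(u,v)
u0,v0=int(u)-75,int(v)-75; print(u0,v0)
cv2.imwrite("pics/w2.png",cv2.resize(im[v0:v0+150,u0:u0+150],(600,600),interpolation=cv2.INTER_CUBIC))
E
```

```text
[ 0.51656392 -0.30993254  0.26799267] [-179.78630783    0.23128908   -0.69601982] [-1.57097569 -1.61649924  0.61000899 -1.00228698  1.00212647  0.37544189]
276.63342830596116 203.12593215839553
201 128
```

View pics/w2.png

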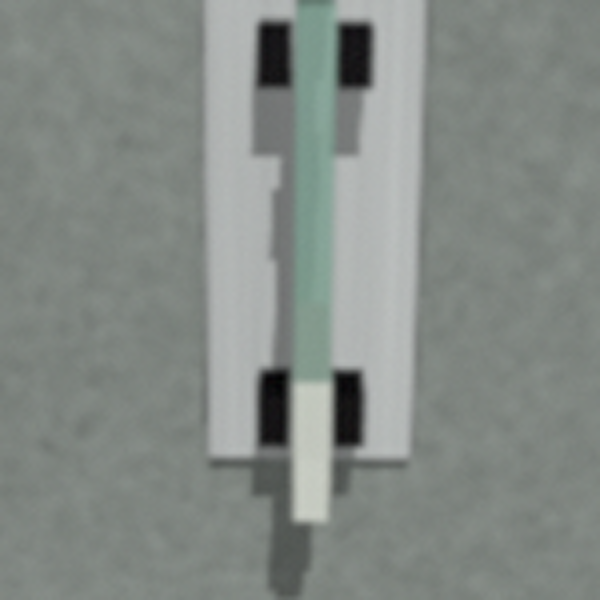

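The wrist close-up shows the top edge centred in column: its far end at about (316,2), the frost boundary at (313,381) and the notched end at (311,522) (crop pixels, 4x, offset 201,128).

```bash
python3 - <<'E'
from h import *
import pickle
cp,im,d=pickle.load(open("pics/w2.pkl","rb"))
g=lambda u,v,z: at_z(cp,201+u/4,128+v/4,z)
a,b,e=g(316,2,.068),g(313,381,.068),g(311,522,.054)
print(a,b,e, np.degrees(np.arctan2(*(b-a)[[1,0]])), [d[128+v//4,201+u//4] for u,v in((316,100),(313,381),(316,300))])
P=at_d(cp,201+316/4,128+75,d[203,280]);print(P)
print("slot mid rows", g(317,55,.028),g(311,408,.028))
plan([0.516,-0.31,0.112],down(0))
E
```

```text
[ 0.51937574 -0.25016862  0.068     ] [ 0.51805609 -0.33019817  0.068     ] [ 0.51728076 -0.37078404  0.054     ] -90.9446943974374 [np.float32(0.2686392), np.float32(0.28627607), np.float32(0.28182897)]
[ 0.5188573  -0.31203145  0.06762363]
slot mid rows [ 0.51973219 -0.2650227   0.028     ] [ 0.51752418 -0.35214886  0.028     ]
n 4
[[0.2, 0.1, 39.2, -0.0, 0.1, -0.2, 85], [0.2, 0.1, 39.2, -0.0, 0.1, -0.2, 85], [0.1, 0.0, 39.2, -0.0, 0.1, -0.2, 85], [0.1, 0.0, 39.2, -0.0, 0.1, -0.2, 85]]
```

Call:
send_rows([
  [2,0,40,0,0,0,85],
  [0,0,40,0,0,0,85],
  [0,0,40,0,0,0,85],
  [0,0,36,0,0,0,85],
  [0,0,0,0,0,0,85],
])

```text
time_s: 2.5
ee_pos: [0.5132, -0.3154, 0.1132]
tool_rot: [179.9, 0.0, -1.3]
ft_force: [-0.6, 0.6, 0.3]
opening: 0.993
```

```bash
python3 - <<'E'
from h import *
plan([0.5186,-0.310,0.106],down(-0.9))
E
```

```text
n 1
[[5.3, -5.5, 7.2, 0.1, 0.0, -0.4, 85]]
```

Call:
send_rows([
  [5.3,-5.5,7,0,0,-0.4,85],
  [0,0,0,0,0,0,85],
])

```text
time_s: 2.75
ee_pos: [0.5195, -0.3116, 0.1096]
tool_rot: [179.7, -0.2, -0.9]
ft_force: [-0.3, -0.5, -0.4]
opening: 0.995
```

```bash
python3 - <<'E'
from h import *
print(tool()[0],tool()[2]["tool_rot"])
plan([0.5186,-0.310,0.106],down(-0.9))
E
```

```text
[ 0.51952486 -0.31157363  0.10963149] [179.68018496  -0.21050465  -0.94331025]
n 1
[[-1.0, -1.6, 3.6, 0.3, -0.2, -0.0, 85]]
```

Call:
send_rows([
  [-0.8,-1.5,4,0.3,0,0,85],
  [0,0,0,0,0,0,30],
  [0,0,0,0,0,0,14],
  [0,0,0,0,0,0,0],
  [0,0,0,0,0,0,0],
  [0,0,0,0,0,0,0],
  [0,0,0,0,0,0,0],
  [0,0,0,0,0,0,0],
], squeeze=60)

```text
time_s: 3.75
ee_pos: [0.5196, -0.3111, 0.1091]
tool_rot: [179.8, -0.3, -0.9]
ft_force: [-1.6, 0.0, 1.1]
opening: 0.084
```

Call:
send_rows([
  [0,0,0,0,0,0,0],
  [0,0,-8,0,0,0,0],
  [0,0,-12,0,0,0,0],
  [0,0,-16,0,0,0,0],
  [0,0,-20,0,0,0,0],
  [0,0,-30,0,0,0,0],
  [0,0,-30,0,0,0,0],
  [0,0,-35,0,0,0,0],
  [0,0,-35,0,0,0,0],
  [0,0,0,0,0,0,0],
], squeeze=80)

```text
time_s: 5.0
ee_pos: [0.5192, -0.3103, 0.3109]
tool_rot: [179.5, -0.9, -0.9]
ft_force: [0.4, -0.5, -1.9]
opening: 0.081
```

```bash
python3 - <<'E'
from h import *
p,Q,s=tool();print(p,s["tool_rot"],s["opening"],s["ft_force"],s["joint_pos"])
o=[]
for n,z in (("side",0.03),("wrist",0)):
    cp=campose(n);im,d=imaging.camera(n)
    u,v=proj(cp,p+Q@[0,0,.07]); u,v=int(u),int(v); print(n,u,v)
    im=cv2.copyMakeBorder(im,100,100,100,100,cv2.BORDER_CONSTANT)
    k=65 if n=="side" else 100
    o.append(cv2.resize(im[v+100-k:v+100+k,u+100-k:u+100+k],(400,400),interpolation=cv2.INTER_CUBIC))
cv2.imwrite("pics/lift.png",np.hstack(o))
E
```

```text
[ 0.51916025 -0.31030702  0.31090947] [179.52369682  -0.85862136  -0.89765456] 0.08051981608565989 [ 0.42940127 -0.52522274 -1.85197119] [-37.96128078  -0.40493816  95.22507483   0.13809065  84.2076633
 -37.0728282 ]
side 306 270
wrist 278 281
```

View pics/lift.png

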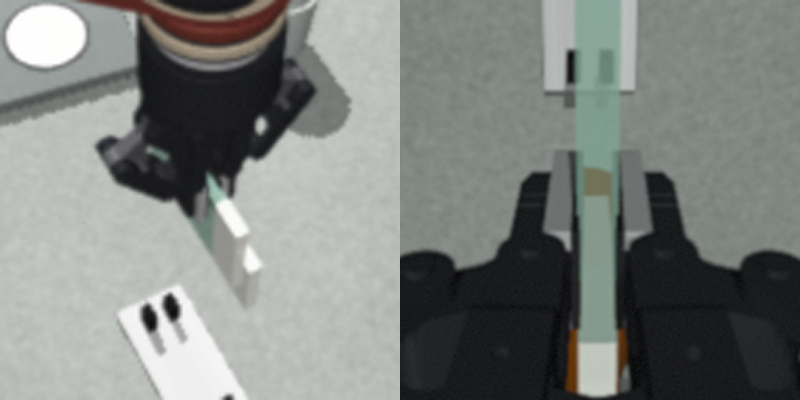

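The plate hangs level in the gripper, with the notched, frosted end towards -y and clear of the stand. From the grasp pose, the label sits at about (4, 39, 77) mm in the tool frame. Next, the carry.

```bash
cat >> h.py <<'E'
LT=np.array([.004,.039,.0771]); W=np.array([.5579,.0197,.015])
def goal(th=55,h=.15):
    psi=7.
    for _ in range(30):
        Rt=down(psi)@R.from_euler('y',th,degrees=True).as_matrix(); P=W+[0,0,h]-Rt@LT
        psi=np.degrees(np.arctan2(P[1],P[0]))
    return P,Rt,psi
E
python3 - <<'E'
from h import *
P,Rt,psi=goal(); print(P,psi)
plan([P[0]+.02,P[1],.31],down(psi),smax=45,grip=0)
E
```

```text
[0.4887152  0.05161063 0.20594614] 6.028360326848573
n 9
[[-1.6, -40.1, -0.6, 0.0, -0.1, -0.8, 0], [-1.1, -40.1, -0.6, 0.0, -0.1, -0.8, 0], [-0.6, -40.1, -0.6, 0.0, -0.1, -0.8, 0], [-0.0, -40.1, -0.6, 0.0, -0.1, -0.8, 0], [0.5, -40.1, -0.5, 0.0, -0.1, -0.8, 0], [1.0, -40.1, -0.5, 0.0, -0.1, -0.8, 0], [1.6, -40.1, -0.5, 0.0, -0.1, -0.8, 0], [2.1, -40.1, -0.5, 0.0, -0.1, -0.8, 0], [2.7, -40.0, -0.5, 0.0, -0.1, -0.8, 0]]
```

Call:
send_rows([
  [-1,-20,0,0,0,-0.8,0],
  [-1,-40,0,0,0,-0.8,0],
  [-1,-40,0,0,0,-0.8,0],
  [0,-40,0,0,0,-0.8,0],
  [0,-40,0,0,0,-0.8,0],
  [1,-40,0,0,0,-0.8,0],
  [1,-40,0,0,0,-0.8,0],
  [2,-40,0,0,0,-0.8,0],
  [2,-30,0,0,0,-0.8,0],
  [2,-20,0,0,0,0,0],
  [0,0,0,0,0,0,0],
])

```text
time_s: 6.48
ee_pos: [0.4924, 0.0637, 0.2831]
tool_rot: [-179.1, 1.5, 7.1]
ft_force: [0.0, -1.3, -1.6]
opening: 0.084
```

```bash
python3 - <<'E'
from h import *
P,Rt,psi=goal(); p,Q,s=tool(); print(p,s["tool_rot"],s["joint_pos"],s["opening"])
plan([P[0],P[1],.30],Rt,amax=6,grip=0)
E
```

```text
[0.49237573 0.06370165 0.28308642] [-179.05770798    1.53111471    7.09474757] [ -1.51956604 -13.42595833 109.80418818   0.70475506  85.27706995
  -8.66989715] 0.08435543594547289
n 10
[[-0.6, 1.1, -1.7, -0.1, 5.7, 0.1, 0], [-0.4, 1.1, -1.7, -0.1, 5.7, 0.1, 0], [-0.2, 1.1, -1.8, -0.1, 5.7, 0.1, 0], [-0.0, 1.1, -1.8, -0.1, 5.7, 0.1, 0], [0.1, 1.1, -1.8, -0.1, 5.7, 0.1, 0], [0.3, 1.1, -1.7, -0.1, 5.7, 0.1, 0], [0.5, 1.2, -1.7, -0.1, 5.7, 0.1, 0], [0.7, 1.2, -1.6, -0.1, 5.7, 0.1, 0], [0.8, 1.2, -1.6, -0.1, 5.7, 0.1, 0], [1.0, 1.2, -1.5, -0.1, 5.7, 0.1, 0]]
```

```bash
sed -i 's/arctan2(P\[1\],P\[0\]))/arctan2(P[1],P[0])-np.arcsin(.075\/np.hypot(P[0],P[1])))/' h.py; python3 - <<'E'
from h import *
P,Rt,psi=goal(); print(P,psi)
plan([P[0],P[1],.30],Rt,amax=6,grip=0)
E
```

```text
[0.49361708 0.06059658 0.20594614] -1.6750971177083025
n 10
[[0.0, 0.3, -1.7, -0.5, 5.6, 0.8, 0], [0.2, 0.3, -1.7, -0.5, 5.6, 0.8, 0], [0.4, 0.3, -1.7, -0.5, 5.6, 0.8, 0], [0.5, 0.3, -1.6, -0.5, 5.6, 0.8, 0], [0.7, 0.3, -1.5, -0.5, 5.6, 0.8, 0], [0.9, 0.3, -1.5, -0.5, 5.6, 0.8, 0], [1.0, 0.3, -1.4, -0.5, 5.6, 0.8, 0], [1.1, 0.3, -1.3, -0.5, 5.6, 0.8, 0], [1.3, 0.3, -1.1, -0.5, 5.6, 0.8, 0], [1.4, 0.3, -1.0, -0.5, 5.6, 0.8, 0]]
```

Call:
send_rows([
  [0,0,-2,-0.5,5.6,0.8,0],
  [0,0,-2,-0.5,5.6,0.8,0],
  [0.5,0,-2,-0.5,5.6,0.8,0],
  [0.5,0,-2,-0.5,5.6,0.8,0],
  [0.5,0,-2,-0.5,5.6,0.8,0],
  [1,0,-1.5,-0.5,5.6,0.8,0],
  [1,0,-1.5,-0.5,5.6,0.8,0],
  [1,0,-1,-0.5,5.6,0.8,0],
  [1,0,-1,-0.5,5.6,0.8,0],
  [1,0,-1,-0.5,5.6,0.8,0],
  [0,0,0,0,0,0,0],
])

```text
time_s: 7.85
ee_pos: [0.4833, 0.0609, 0.2815]
tool_rot: [179.9, -54.3, -2.2]
ft_force: [-0.4, -0.3, -1.8]
opening: 0.085
```

```bash
python3 - <<'E'
from h import *
P,Rt,psi=goal(); p,Q,s=tool(); print(p,s["joint_pos"],s["opening"],"normal",Q[:,0],"label",p+Q@LT)
plan(P,Rt,amax=6,smax=25,grip=0)
E
```

```text
[0.48331674 0.06086921 0.28146613] [ -1.14242389 -41.72601163 137.2546218   -2.04094146  30.20151959
   2.40618049] 0.08541534162529611 normal [ 0.58320518 -0.02283679  0.81200381] label [0.54660031 0.01918182 0.23976766]
n 4
[[-13.8, -0.1, 13.1, 0.1, 0.2, -0.1, 0], [-13.9, -0.0, 13.1, 0.1, 0.2, -0.1, 0], [-13.9, -0.0, 13.0, 0.1, 0.2, -0.1, 0], [-13.9, -0.0, 13.0, 0.1, 0.2, -0.1, 0]]
```

Call:
send_rows([
  [-14,0,13,0,0,0,0],
  [-14,0,13,0,0,0,0],
  [-14,0,13,0,0,0,0],
  [-14,0,13,0,0,0,0],
  [0,0,0,0,0,0,0],
])

```text
time_s: 8.48
ee_pos: [0.4921, 0.0589, 0.2015]
tool_rot: [179.7, -53.5, -2.1]
ft_force: [-0.5, 0.2, -1.6]
opening: 0.084
```

```bash
python3 - <<'E'
from h import *
P,Rt,psi=goal(); p,Q,s=tool(); print(p,s["joint_pos"],s["opening"],"normal",Q[:,0],"label",p+Q@LT,"z")
plan(P,Rt,amax=6,smax=25,grip=0)
o=[]
for n in ("side","top"):
    cp=campose(n);im,d=imaging.camera(n)
    L=p+Q@LT; u,v=proj(cp,L); print(n,u,v,proj(cp,W)); u,v=int(u),int(v)
    im=cv2.copyMakeBorder(im,100,100,100,100,cv2.BORDER_CONSTANT); k=60
    o.append(cv2.resize(im[v+100-k:v+100+k,u+100-k:u+100+k],(400,400),interpolation=cv2.INTER_CUBIC)); print(u-k,v-k)
    np.savez(f"pics/{n}5.npz",im=im,d=d)
cv2.imwrite("pics/fin.png",np.hstack(o))
E
```

```text
[0.49209001 0.05894565 0.20148194] [ -1.37383452 -32.58351482 139.89623392  -2.92977575  19.17326633
   3.22158956] 0.08392165469649306 normal [ 0.59381363 -0.02216724  0.8042972 ] label [0.55476997 0.01711162 0.15902554] z
n 1
[[4.5, -1.7, -1.5, 0.7, 1.5, -0.3, 0]]
side 251.30814345755272 181.9830712304759 [255.2969196  217.01434397]
191 121
top 283.0585959256985 215.14004185382 [282.49567018 223.25867975]
223 155
```

View pics/fin.png

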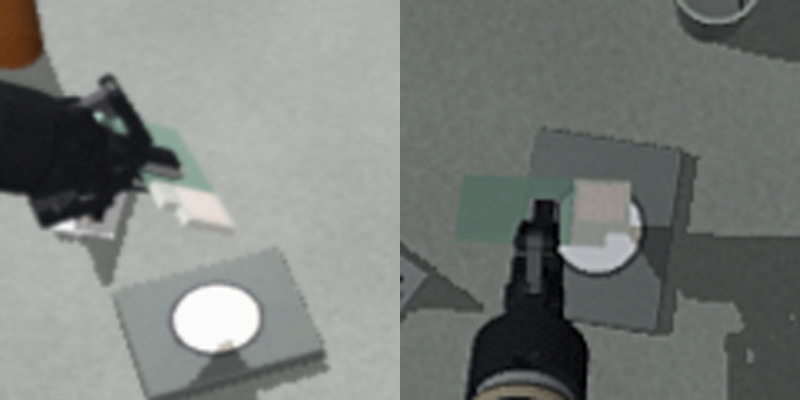

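Top and side views both show the label (pinkish rectangle, crop ~(603,203) and ~(203,208)), facing up above the window, with the plate clear of the pad. I'll triangulate it against the window before the last small correction.

```bash
python3 - <<'E'
from h import *
def tri(a,b):
    A=np.zeros((3,3));y=np.zeros(3)
    for n,u,v in (("top",*a),("side",*b)):
        o,d=ray(campose(n),u,v); d/=np.linalg.norm(d); M=np.eye(3)-np.outer(d,d); A+=M; y+=M@o
    return np.linalg.solve(A,y)
L=tri((223+203*.3-.35,155+203*.3-.35),(191+203*.3-.35,121+208*.3-.35))
w=tri((395/1.4-.15,313/1.4-.15),(358/1.4-.15,304/1.4-.15)); print("label",L,"window",w,"diff",L-w)
p,Q,s=tool(); print("pred",p+Q@LT); e=L-p-Q@LT; print(e)
plan(goal()[0]-np.r_[e[:2]*.5,0],goal()[1],grip=0)
E
```

```text
label [0.55447203 0.01593303 0.15631552] window [0.55845319 0.02092642 0.01306617] diff [-0.00398116 -0.00499338  0.14324935]
pred [0.55617292 0.01717612 0.16245797]
[-0.00170089 -0.00124308 -0.00614245]
n 1
[[1.8, -2.3, 0.1, 0.7, 1.1, -0.3, 0]]
```

Call:
send_rows([
  [2,-3.5,2,0.6,1,0,0],
  [0,0,0,0,0,0,0],
  [0,0,0,0,0,0,0],
  [0,0,0,0,0,0,0],
])

```text
time_s: 9.07
ee_pos: [0.4976, 0.0626, 0.2088]
tool_rot: [-179.7, -55.2, -2.1]
ft_force: [0.1, 0.5, -1.3]
opening: 0.078
```

```bash
python3 - <<'E'
from h import *
p,Q,s=tool(); print(p,s["joint_vel"],s["opening"],s["ft_force"],"x-axis lvl",Q[:,1],"normal",Q[:,0],"label-window",p+Q@LT-W)
im,d=imaging.camera("top"); f=np.load("pics/top0.npz")["im"]
cv2.imwrite("pics/fin2.png",np.hstack([cv2.resize(x[100:310,60:540],(400,175)) for x in (f,im)])); 
cv2.imwrite("pics/fin2.png",np.vstack([cv2.resize(x[130:290,60:540],(720,240),interpolation=cv2.INTER_CUBIC) for x in (f,im)]))
E
```

```text
[0.49762399 0.06262562 0.20884032] [-0.0814384  -0.21605012 -0.14968496  0.03289155  0.06058589 -0.0187583 ] 0.07838222685117541 [ 0.1255451   0.47664533 -1.29972287] x-axis lvl [-0.03276899 -0.99945825 -0.00306597] normal [ 0.56967411 -0.02119812  0.82159726] label-window [0.00404053 0.00192086 0.1530555 ]
```

View pics/fin2.png

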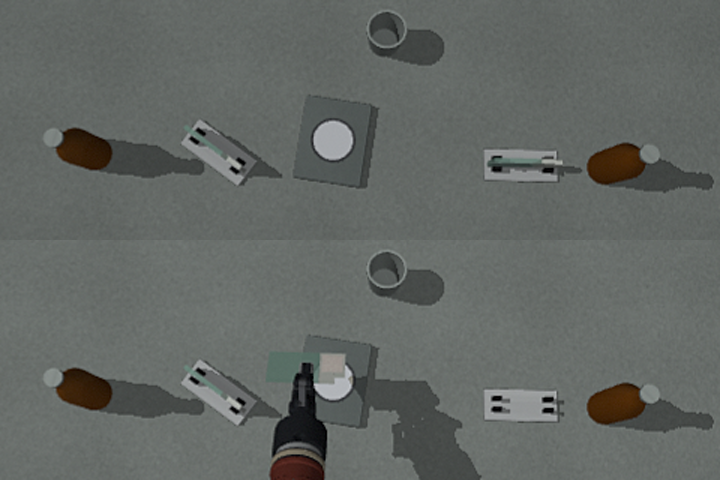

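The comparison shows the bottles, beaker, blank plate, stands and pad unmoved, and the label over the window. The arm is still, so I'll hand in.

```bash
python3 -c "
from h import *
print(r.job_done())"
```

```text
the job is handed in; nothing more can be done
None
```

I took the notched plate from the stand on the robot's right, carried it to the light pad and tipped it back 55° from upright. I handed the job in at about 9 s, still gripping the plate at 80 N. There was no verdict.

- **Label position:** by arm pose, the label is about 4 mm in x and 2 mm in y from the window centre, and 153 mm above it.
- **Attitude:** the label face looks up, the plate lies about 35° from flat, and its long edges are level to about 0.2°.
- **Stillness:** the arm was still at the last reading, and the wrist force was under 2 N. The plate was clear of the pad in the side view before the last small correction.
- **Other objects:** the top view before and after shows the bottles, beaker, blank plate and stands unmoved.

**Disagreement between checks:** before the last correction, triangulating the label from the top and side cameras put it about 2 mm away sideways and 6 mm lower than the arm pose did. I did not triangulate again after that. On either figure, the label is within a few millimetres of the window centre and its height is well inside 10 to 20 cm.

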